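Find the full tin of decanter beads by its weight

TASK

Clear the oak board by nesting the beaker that stands on it into the other beaker, fully seated, leaving the pair standing on the table. Then heft the three identical closed tins to find which one is full of steel decanter beads - it is clearly the heaviest - and set the two light ones upright side by side on the oak board. Finish holding the heavy tin up level in the gripper, at least 15 cm above the table and touching nothing else; do not put it down or let go at the end, and leave the candle, the bottle stopper and the matchbox where they are.

Things in the scene. Friction and masses are not known exactly. Their poses are not given: they have to be found in the camera images.
- tin_a: One of three outwardly identical closed round blue tins with a paper label on the lid (the letter in the name means nothing). Diameter 66 mm, height 28 mm; the lid is fixed. Origin: centre of the underside, z up along its axis. One of the three weighs 340 to 460 g, the other two 65 to 120 g each; only lifting tells which. Sizes in mm.
- tin_b: One of three outwardly identical closed round blue tins with a paper label on the lid (the letter in the name means nothing). Diameter 66 mm, height 28 mm; the lid is fixed. Origin: centre of the underside, z up along its axis. One of the three weighs 340 to 460 g, the other two 65 to 120 g each; only lifting tells which. Sizes in mm.
- tin_c: One of three outwardly identical closed round blue tins with a paper label on the lid (the letter in the name means nothing). Diameter 66 mm, height 28 mm; the lid is fixed. Origin: centre of the underside, z up along its axis. One of the three weighs 340 to 460 g, the other two 65 to 120 g each; only lifting tells which. Sizes in mm.
- beaker_a: Steel stacking beaker, open top, 62 high, 120 g. Solid foot tapers from 42 to 51 diameter over the lowest 20, shoulder at 20 to 23, then a straight band 62 in diameter up to the rim; mouth 56 wide, 39 deep. Nested, the upper one's shoulder rests on the lower's rim, its origin about 42 above the lower's. Origin: centre of underside, z up. Starts on the board. Sizes in mm.
- beaker_b: Steel stacking beaker, open top, 62 high, 120 g. Solid foot tapers from 42 to 51 diameter over the lowest 20, shoulder at 20 to 23, then a straight band 62 in diameter up to the rim; mouth 56 wide, 39 deep. Nested, the upper one's shoulder rests on the lower's rim, its origin about 42 above the lower's. Origin: centre of underside, z up. Starts on the table left of the board. Sizes in mm.
- oak_board: Plain oak block, 220 along its x axis, 130 along its y axis, 35 thick, fixed to the table. Origin: centre of the underside; its flat top is 35 above the origin. It lies on the right side of the table with its long axis roughly along world y. Sizes in mm.
- candle: White pillar candle, 64 diameter, 94 high, along the back edge; bystander. Origin: centre of the underside. Sizes in mm.
- stopper: Grey ribbed bottle stopper, 35 diameter, 48 high, at the back behind the board; bystander. Origin: centre of the underside. Sizes in mm.
- matchbox: Red matchbox, 36 x 53 x 15, along the back edge; bystander. Origin: centre of the underside. Sizes in mm.

How it is judged:
By the outcome, as a careful person would: the job done as asked, in the order asked, and still so for the second after the job is handed in, while the arm keeps its last pose, push and grip.
It also fails if it takes over 72 s, if anything falls off the work surface, if the arm or the gripper's body presses on something with over 40 N, if the wrist force passes 120 N, or if a joint passes its speed limit or range.

ROBOT

A 6-joint arm with a two-finger parallel gripper is mounted at the origin on a cart in front of the work surface, level with it; the furniture and walls round the work are solid. World frame = base frame: x ahead of the robot, y to its left, z up, the work surface at z = 0. Lengths are in mm, angles in rad, forces in N, time in s.
With the tool pointing down it reaches from about 350 to 775 mm from the base axis. Payload 7.3 kg.
Tool frame: the origin (TCP) lies midway between the tips of the shut fingers; the grasp point (between the pads) lies 19 mm behind it; x points along the fingers, y is the direction in which the jaws open and shut, and the axes are right-handed (so a half turn about x gives the same grasp; the last joint's range is limited). The gripper opens to 92 mm and grips with 3 to 60 N. Pads are 19 mm wide; open, the fingers measure 130 mm over their backs; the gripper's body (75 mm by 190 mm) begins 47 mm behind the grasp point.
Start: joints at [1.05, 0.342, 1.524, -0, 1.275, -0.146], TCP at [192.182, 488.58, 226.741] pointing down, gripper open.
Joint ranges: [-2.53, 2.53], [-0.77, 2.02], [0.04, 2.7], [-1, 4.14], [0.28, 2.66], [-3.11, 3.11]. Speed limits (rad/s): [2.57, 2.57, 3.14, 3.14, 3.14, 3.14].

INTERFACE

Orientations are given as [roll, pitch, yaw] about the fixed x, y, z axes, in that order (R = Rz(yaw) Ry(pitch) Rx(roll)).
In Python, from plant import bot gives the robot as it stands. The module is installed in compiled form; this text tells all that it offers.
- The arm moves only by the shell command python3 -m handwheel 'ROWS' [OPENING]. ROWS is JSON, a list that holds one entry, the list of rows, each a list of 4 numbers: the shift along the tool's x, y, z in cm, then the turn about the tool's x in rad. A call has 1 to 8 rows; each row shifts and turns the commanded pose from where the row before left it, along the tool's axes as they then stand; what a row does not reach is not made up. A row lasts 1/12 s, in which the tool goes at most 41.7 mm and 7.16 degrees, less where a joint would pass 70% of its speed; a pose out of reach is approached as far as the arm can. A call is refused whole if a number of a shift passes 4.17 or a number of a turn 0.125, either way. A call with a gripper value outside its range is refused whole. OPENING is the opening, from 0 (shut) to 1 (fully open), set as the call begins (- or left out, the last holds). The fingers move at their own pace and stop on an object; the grip force is fixed at half the most. Time passes only in rows, so rows that do not move let the fingers close. It gives the time, the measured TCP pose, the force and the opening at its end, in the units of the state.
- bot.get_obs(): the state, without advancing time (a new reading comes with each control period).
- bot.capture(name): name is "side" or "top" or "wrist"; returns (picture, depth): 420x560x3 uint8, red, green, blue; 420x560 float32, mm along the optical axis (not along the pixel's ray), 0 where there is no reading.
- bot.camera_model(name): a dict with "fx", "fy", "cx", "cy" (pixels), "position" and "rotation" of the camera in the world. Camera axes: x right, y down, z forward; pixel columns grow to the right and rows downward; lengths in mm; the calibration is good to about 2 mm. A picture is of the moment at which its call begins: read the wrist's pose just before it. camera_model takes no time and is no camera call; for the wrist camera it gives the pose at the moment of the call.
- bot.close_job(): hands the job in, once; it reports no verdict.
Trained networks look in the newest picture that a camera, given by its name, has taken for a name from the list of things; names that differ only in an ending like _2 or _b are one class to them, and where a whole thing is asked for, a point or a joint stands for the part that bears it (a point fixed in the world has none). Each returns a list of dicts, best first, with "conf" (0 to 1); they miss things now and then, are a little off and sometimes report something else, mostly with a low value. They report only what shows in the picture. A call takes as long as a camera call.
- bot.find_in(camera, label): "bbox" ([left, top, width, height] in pixels, round what is visible of it).
- bot.spot_point(camera, label): "point" ([column, row] in pixels: a listed point, or the origin of a listed thing).
The state is a dict: "time": time; "joint_positions": joint angles; "dq": joint speeds; "tau": joint torques, N m; "tool_pos": TCP position; "tcp_rot": TCP orientation; "contact_force": force on the tool from outside, world axes, zero at the start; "moment": the same for the moment, N m; "grip_width": finger opening in mm.
Only numpy, scipy, OpenCV 4.12 (cv2) and the standard library are available. Lean on these libraries where they do the work, as an engineer would, in place of code of your own. Each camera call takes 0.05 s, during which the arm holds its last target.

## Working session

There is one attempt and no reset: what is moved stays moved. The work goes in short steps, Python scripts to look and compute and a shell command to move; the robot and the scene stay as the last step left them, time stands still between calls to the robot, and variables do not carry over. Pictures are saved under pics/ and viewed, and the job is handed in when it is done.

```bash
ls; mkdir -p pics
python3 - <<'E'
from plant import bot
import cv2,numpy as np
o=bot.get_obs();print({k:np.round(v,3).tolist() for k,v in o.items()})
for n in ("top","side"):
    p,d=bot.capture(n); cv2.imwrite(f"pics/{n}0.png",p[:,:,::-1]); np.save(f"pics/{n}0.npy",d)
    m=bot.camera_model(n);print(n,{k:np.round(v,4).tolist() for k,v in m.items()})
for l in ["tin_a","beaker_a","oak_board","candle","stopper","matchbox"]:
    print(l,[(x["conf"],np.round(x["bbox"]).tolist()) for x in bot.find_in("top",l)])
E
```

```text
pics
{'time': 0.0, 'joint_positions': [1.05, 0.343, 1.525, 0.0, 1.275, -0.146], 'dq': [0.0, 0.0, 0.001, 0.001, -0.0, 0.001], 'tau': [-0.0, -43.126, -24.422, 0.072, 0.056, -0.0], 'tool_pos': [191.971, 488.21, 226.049], 'tcp_rot': [-1.718, 1.569, -2.092], 'contact_force': [-0.381, 0.467, 1.414], 'moment': [0.047, -0.022, -0.015], 'grip_width': 91.734}
top {'fx': 460.7209, 'fy': 460.7209, 'cx': 289.274, 'cy': 214.2974, 'position': [58.2772, 255.1599, 1173.0274], 'rotation': [-2.6374, 0.006, -1.9218]}
side {'fx': 482.4241, 'fy': 482.4241, 'cx': 283.6578, 'cy': 206.891, 'position': [553.1109, -768.2978, 702.739], 'rotation': [-2.2223, 0.0016, -0.1074]}
tin_a [(0.96, [215.0, 235.0, 24.0, 28.0]), (0.79, [249.0, 262.0, 28.0, 26.0])]
beaker_a [(0.79, [383.0, 184.0, 29.0, 23.0]), (0.64, [291.0, 208.0, 22.0, 26.0])]
oak_board [(0.87, [359.0, 166.0, 77.0, 81.0])]
candle [(0.61, [265.0, 176.0, 23.0, 33.0])]
stopper []
matchbox [(0.72, [319.0, 171.0, 15.0, 19.0])]
```

View pics/top0.png

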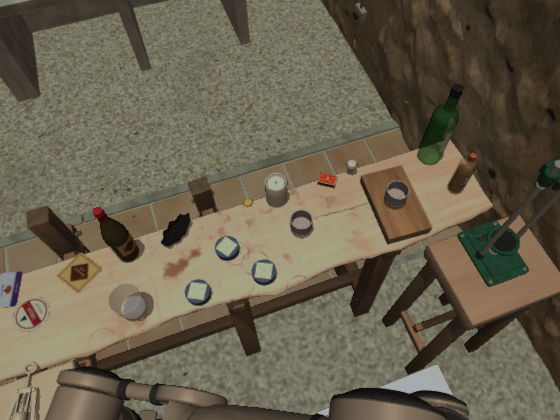

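View pics/side0.png

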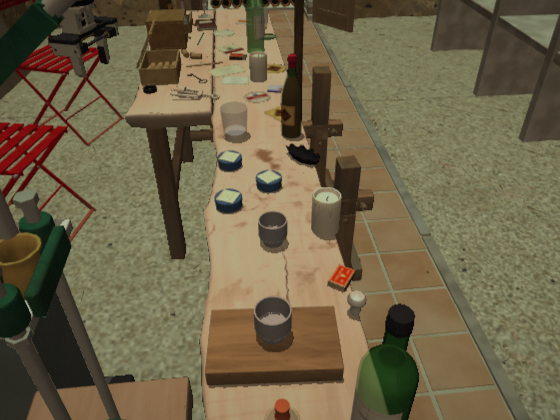

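The top view shows the tins at about (227,247), (263,272) and (198,292). The table beaker is at (301,224), the board beaker at (396,195), and the board is centred near (396,203). The side view matches this: tins at (229,160), (268,181) and (228,200), beakers at (273,228) and (272,318).

```bash
cat > h.py <<'E'
import numpy as np,cv2
from scipy.spatial.transform import Rotation as R
from scipy.optimize import least_squares
def cloud(m,d):
    v,u=np.mgrid[:d.shape[0],:d.shape[1]]
    p=np.stack([(u-m["cx"])/m["fx"]*d,(v-m["cy"])/m["fy"]*d,d],-1)
    W=p@R.from_euler('xyz',m["rotation"]).as_matrix().T+m["position"]
    W[d<=0]=np.nan
    return W
def px2w(m,u,v,z):
    r=R.from_euler('xyz',m["rotation"]).as_matrix()@np.array([(u-m["cx"])/m["fx"],(v-m["cy"])/m["fy"],1])
    return np.array(m["position"])+r*(z-m["position"][2])/r[2]
def w2px(m,P):
    c=R.from_euler('xyz',m["rotation"]).as_matrix().T@(np.array(P)-m["position"])
    return c[0]/c[2]*m["fx"]+m["cx"],c[1]/c[2]*m["fy"]+m["cy"]
E
python3 - <<'E'
from plant import bot
from h import *
px={"top":dict(t1=(227,247),t2=(263,272),t3=(198,292),bt=(301,222),bb=(396,192),cand=(276,185),stop=(351,167),match=(327,180)),
"side":dict(t1=(268,181),t2=(228,200),t3=(229,160),bt=(273,226),bb=(272,314),cand=(326,200),stop=(356,300),match=(341,277))}
zr=dict(t1=(20,36),t2=(20,36),t3=(20,36),bt=(52,70),bb=(87,105),cand=(80,105),stop=(30,60),match=(8,25))
for n in px:
    m=bot.camera_model(n); C=cloud(m,np.load(f"pics/{n}0.npy"))
    for k,(u,v) in px[n].items():
        P=C[v-25:v+26,u-25:u+26].reshape(-1,3); P=P[~np.isnan(P[:,0])]
        c0=px2w(m,u,v,np.mean(zr[k]))
        s=P[(P[:,2]>zr[k][0])&(P[:,2]<zr[k][1])&(np.hypot(*(P[:,:2]-c0[:2]).T)<55)]
        if len(s)<3: print(n,k,"few",c0); continue
        (x,y),r=cv2.minEnclosingCircle(s[:,:2].astype(np.float32))
        print(n,k,len(s),"ray",c0[:2].round(),"enc",round(x),round(y),round(r,1),"mean",s.mean(0).round(),"z95",np.percentile(s[:,2],[5,50,95]).round(1))
    u,v=(396,203) if n=="top" else (275,335)
    P=C.reshape(-1,3);c0=px2w(m,u,v,35)
    s=P[(abs(P[:,2]-35)<8)&(np.hypot(*(P[:,:2]-c0[:2]).T)<150)]
    print("board",c0,len(s),cv2.minAreaRect(s[:,:2].astype(np.float32)),np.median(s[:,2]))
    tb=P[(abs(P[:,2])<12)&(P[:,0]>300)&(P[:,0]<750)&(abs(P[:,1])<300)];print("table z",np.median(tb[:,2]),len(tb))
    if n=="top": # sample table edges
        pass
E
```

```text
top t1 426 ray [617. 239.] enc 620 240 34.5 mean [619. 240.  26.] z95 [22.2 26.4 30.1]
top t2 448 ray [514. 170.] enc 518 168 33.6 mean [516. 168.  27.] z95 [22.9 26.5 30.2]
top t3 487 ray [520. 346.] enc 524 348 33.9 mean [522. 348.  26.] z95 [22.4 26.5 30.4]
top bt 119 ray [603.  29.] enc 611 25 32.3 mean [610.  25.  59.] z95 [52.9 58.7 63.4]
top bb 127 ray [ 583. -241.] enc 587 -250 32.5 mean [ 587. -250.   94.] z95 [87.7 94.6 98.6]
top cand 299 ray [720.  59.] enc 731 56 32.0 mean [732.  56.  87.] z95 [80.3 85.7 94.8]
top stop 126 ray [ 732. -179.] enc 724 -192 41.4 mean [ 730. -191.   39.] z95 [32.  39.3 46.8]
top match 199 ray [ 731. -104.] enc 737 -107 32.0 mean [ 735. -106.   14.] z95 [10.3 14.1 17.9]
board [ 579.10932499 -252.8401126    35.        ] 2524 ((588.6262817382812, -255.3485107421875), (133.8074951171875, 223.39047241210938), 86.2335433959961) 33.380444206990205
table z -1.447311734764071 14784
side t1 373 ray [620. 221.] enc 619 239 35.8 mean [621. 234.  29.] z95 [21.9 29.5 32. ]
side t2 429 ray [520. 152.] enc 519 168 34.9 mean [519. 162.  29.] z95 [22.1 29.5 31.7]
side t3 321 ray [525. 331.] enc 527 347 35.6 mean [526. 342.  29.] z95 [22.  29.4 32. ]
side bt 304 ray [613.   6.] enc 614 24 33.0 mean [612.  23.  59.] z95 [53.1 59.8 65.2]
side bb 492 ray [ 588. -257.] enc 590 -250 32.3 mean [ 590. -251.   95.] z95 [87.9 95.3 99.7]
side cand 549 ray [730.  42.] enc 735 54 32.8 mean [733.  55.  89.] z95 [81.1 88.4 96.7]
side stop 318 ray [ 744. -199.] enc 730 -207 39.0 mean [ 739. -197.   42.] z95 [34.6 42.5 48.8]
side match 430 ray [ 736. -112.] enc 739 -107 32.4 mean [ 737. -110.   17.] z95 [10.4 17.4 19.5]
board [ 592.98390331 -251.6130506    35.        ] 7556 ((589.5408325195312, -255.97250366210938), (133.30715942382812, 220.37046813964844), 86.23052215576172) 36.51040995213458
table z 1.9388782083755132 16217
```

```bash
cat >> h.py <<'E'
def tool(o): return np.array(o["tool_pos"]),R.from_euler('xyz',o["tcp_rot"]).as_matrix()
def go(o,target):
    p,M=tool(o); d=M.T@(np.array(target)-p)/10
    return d.round(2)
E
python3 - <<'E'
from plant import bot
from h import *
o=bot.get_obs();p,M=tool(o);print(M.round(3))
m=bot.camera_model("side"); C=cloud(m,np.load("pics/side0.npy")).reshape(-1,3)
s=C[(abs(C[:,2]-36)<5)&(C[:,0]>430)&(C[:,0]<760)&(C[:,1]>-380)&(C[:,1]<-130)]
print("board ext",np.percentile(s[:,0],[1,99]),np.percentile(s[:,1],[1,99]))
m=bot.camera_model("top"); D=cloud(m,np.load("pics/top0.npy"))
for n,(u,v) in dict(greenneck=(455,92),greenmid=(437,130),brown=(464,170),wineneck=(100,216),winebody=(123,245),tumb=(128,300),post=(200,195),tabR=(480,195),tabfront=(400,240)).items(): print(n,D[v,u].round())
# tall stuff near work
P=D.reshape(-1,3);q=P[(P[:,2]>100)&(P[:,0]>350)&(P[:,0]<900)&(abs(P[:,1])<600)]
print("tall",len(q)); 
import collections
c=collections.Counter(map(tuple,(q[:,:2]//50*50).astype(int)));
for k,n in sorted(c.items()):
    if n>5: print(k,n,q[(q[:,:2]//50*50==k).all(1)][:,2].max().round(),end=' ; ')
print(go(o,[588.5,-250,226]))
E
```

```text
[[-0.     0.366  0.931]
 [-0.     0.931 -0.366]
 [-1.    -0.    -0.   ]]
board ext [481.03607787 732.31651796] [-324.70856409 -189.96441174]
greenneck [ 707. -428.  289.]
greenmid [ 696. -411.  158.]
brown [ 571. -438.  119.]
wineneck [697. 498. 232.]
winebody [681. 490.  98.]
tumb [567. 525.  14.]
post [803. 266.  29.]
tabR [ 536. -518.   -5.]
tabfront [ 480. -222.    8.]
tall 3566
(np.int64(350), np.int64(-500)) 320 305.0 ; (np.int64(350), np.int64(-450)) 110 449.0 ; (np.int64(350), np.int64(-400)) 764 450.0 ; (np.int64(550), np.int64(-500)) 120 170.0 ; (np.int64(550), np.int64(-450)) 198 165.0 ; (np.int64(650), np.int64(-500)) 63 211.0 ; (np.int64(650), np.int64(-450)) 532 295.0 ; (np.int64(650), np.int64(450)) 320 241.0 ; (np.int64(650), np.int64(500)) 229 240.0 ; (np.int64(700), np.int64(-500)) 19 295.0 ; (np.int64(700), np.int64(-450)) 634 298.0 ; (np.int64(700), np.int64(450)) 185 243.0 ; (np.int64(700), np.int64(500)) 62 242.0 ; [  0.07 -54.22  63.92]
```

```bash
python3 -m handwheel '[[[0,0,0,-0.125],[0,0,0,-0.125],[0,0,0,-0.125],[0,-1.7,0.9,0],[0,-3.2,1.75,0],[0,-3.3,1.8,0],[0,-3.3,1.8,0],[0,-3.3,1.8,0]]]' 1
```

```text
time: 1.07
tool_pos: [273.0, 339.2, 226.7]
tcp_rot: [0.494, 1.57, 0.495]
contact_force: [2.0, -0.0, -0.7]
grip_width: 91.8
```

```bash
python3 -m handwheel '[[[0,-3.6,1.93,0],[0,-3.6,1.93,0],[0,-3.6,1.93,0],[0,-3.6,1.93,0],[0,-3.6,1.93,0],[0,-3.6,1.93,0],[0,-3.6,1.93,0],[0,-3.6,1.93,0]]]' &&
python3 -m handwheel '[[[0,-3.6,1.93,0],[0,-3.6,1.93,0],[0,-3.6,1.93,0],[0,-3.6,1.93,0],[0,-3.6,1.93,0],[0,-3.6,1.93,0],[0,-3.4,1.8,0],[0,-1.5,0.8,0]]]'
python3 - <<'E'
from plant import bot
from h import *
import time
o=bot.get_obs();print(o["time"],np.round(o["tool_pos"],1),np.round(o["contact_force"],2))
for i,n in enumerate(("wrist","top","side")):
    m=bot.camera_model(n)
    p,d=bot.capture(n); cv2.imwrite(f"pics/{n}1.png",p[:,:,::-1]); np.save(f"pics/{n}1.npy",d)
    if n=="wrist":
        np.save("pics/wm1.npy",m,allow_pickle=True); C=cloud(m,d); print(m["position"])
        P=C.reshape(-1,3);s=P[(abs(P[:,2]-97)<5)&(abs(P[:,0]-588)<60)&(abs(P[:,1]+250)<60)]
        print(len(s), s.mean(0) if len(s) else 0)
        if len(s)>5: print(cv2.minEnclosingCircle(s[:,:2].astype(np.float32)))
E
```

```text
time: 1.73
tool_pos: [427.7, 50.6, 227.0]
tcp_rot: [0.211, 1.57, 0.211]
contact_force: [0.9, 1.6, -0.2]
grip_width: 91.7
time: 2.4
tool_pos: [570.2, -216.8, 226.0]
tcp_rot: [-1.193, 1.569, -1.196]
contact_force: [-0.8, 1.4, 0.3]
grip_width: 91.7
2.4 [ 570.2 -216.8  226. ] [-0.81  1.37  0.26]
[ 493.0366232  -216.90246468  384.54971929]
686 [ 588.16015992 -251.44949556   96.90938319]
((587.5352172851562, -251.1064910888672), 31.009735107421875)
```

View pics/wrist1.png

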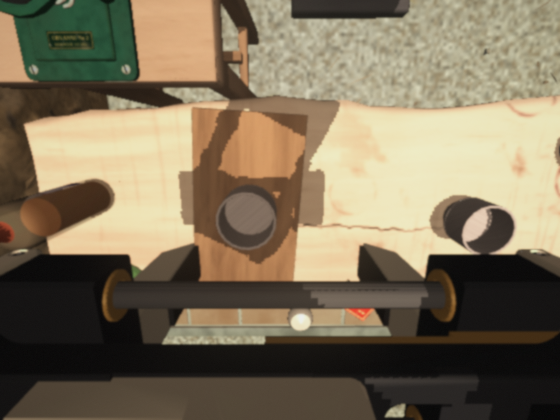

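View pics/side1.png

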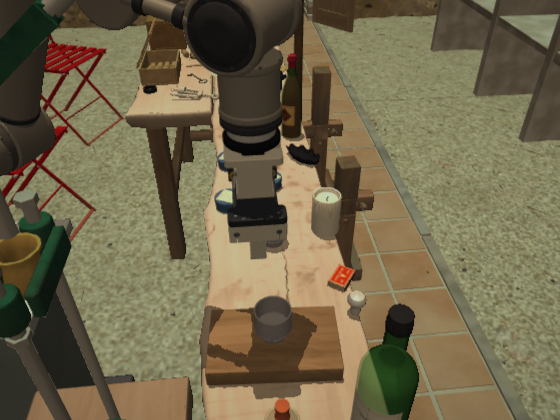

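The wrist view shows the board beaker at (247,217) and the table beaker at (487,225), with the board clear around it.

```bash
python3 -m handwheel '[[[0,-1.5,0.8,0],[0,-1.5,0.8,0],[0,-0.4,0.18,0],[0,0,0,0],[0,0,0,0]]]'
python3 - <<'E'
from plant import bot
from h import *
m=np.load("pics/wm1.npy",allow_pickle=True).item(); P=cloud(m,np.load("pics/wrist1.npy")).reshape(-1,3)
s=P[(abs(P[:,2]-62)<5)&(abs(P[:,0]-612)<60)&(abs(P[:,1]-24)<60)]
print("bt",len(s),cv2.minEnclosingCircle(s[:,:2].astype(np.float32)),s.mean(0))
def rim(z,c):
    s=P[(abs(P[:,2]-z)<4)&(np.hypot(P[:,0]-c[0],P[:,1]-c[1])<45)]
    f=least_squares(lambda q:np.clip(abs(np.hypot(s[:,0]-q[0],s[:,1]-q[1])-29.5),0,8),c,loss='soft_l1');return f.x,f.cost/len(s)
print(rim(97,(588,-250)),rim(62,(612,24)))
s=P[(abs(P[:,2]-35)<4)&(abs(P[:,0]-590)<160)&(abs(P[:,1]+255)<90)]
print("board",cv2.minAreaRect(s[:,:2].astype(np.float32)))
o=bot.get_obs();m=bot.camera_model("wrist");p,d=bot.capture("wrist");P=cloud(m,d).reshape(-1,3)
print(np.round(o["tool_pos"],1),m["position"]);
s=P[(abs(P[:,2]-97)<5)&(abs(P[:,0]-588)<60)&(abs(P[:,1]+250)<60)]
print(cv2.minEnclosingCircle(s[:,:2].astype(np.float32)),s.mean(0),rim(97,(588,-250)))
E
```

```text
time: 2.97
tool_pos: [586.4, -245.1, 226.7]
tcp_rot: [2.101, 1.57, 2.101]
contact_force: [0.5, 0.0, -0.9]
grip_width: 91.9
bt 706 ((610.8602905273438, 23.634965896606445), 31.44149398803711) [609.22873866  24.14381913  61.21994857]
(array([ 587.04269044, -250.63668694]), np.float64(0.3714875146196025)) (array([610.55671497,  23.06105627]), np.float64(0.36141827656078374))
board ((611.901123046875, -252.1221923828125), (280.5470886230469, 146.35166931152344), 2.8682029247283936)
[ 586.4 -245.1  226.7] [ 509.40290999 -245.80121111  385.32785926]
((587.6328125, -250.9744415283203), 30.989084243774414) [ 588.06836199 -250.75004837   97.09880742] (array([ 587.12763382, -250.86611739]), np.float64(0.37342367431593654))
```

```bash
python3 -m handwheel '[[[0,-0.57,0.12,0],[0,0,0,0],[3,0,0,0],[3.5,0,0,0],[3.5,0,0,0],[3,0,0,0],[0,0,0,0]]]'; python3 -m handwheel '[[[0,0,0,0]]]'
```

```text
time: 3.6
tool_pos: [584.4, -249.8, 90.2]
tcp_rot: [2.605, 1.559, 2.605]
contact_force: [-0.2, 0.3, -0.7]
grip_width: 92.0
time: 3.68
tool_pos: [587.3, -251.5, 95.9]
tcp_rot: [2.585, 1.568, 2.586]
contact_force: [0.6, -0.5, 0.2]
grip_width: 92.2
```

```bash
python3 -m handwheel '[[[1.6,0,0,0],[1.6,0,0,0],[0,0,0,0]]]'; python3 -m handwheel '[[[0,0,0,0],[0,0,0,0],[0,0,0,0],[0,0,0,0],[0,0,0,0],[0,0,0,0]]]' 0;python3 -m handwheel '[[[0,0,0,0],[0,0,0,0]]]'
```

```text
time: 3.93
tool_pos: [588.0, -252.0, 64.9]
tcp_rot: [2.307, 1.57, 2.307]
contact_force: [-0.2, 0.5, -0.3]
grip_width: 91.8
time: 4.43
tool_pos: [588.5, -252.0, 65.7]
tcp_rot: [-0.219, 1.569, -0.219]
contact_force: [-0.1, 2.1, 5.4]
grip_width: 62.2
time: 4.6
tool_pos: [588.5, -252.1, 65.7]
tcp_rot: [-0.251, 1.569, -0.251]
contact_force: [-1.2, 1.9, 6.2]
grip_width: 62.0
```

```bash
python3 -m handwheel '[[[-1,0,0,0],[-2.5,0,0,0],[-3,0,0,0],[-2.5,0,0,0],[-1,1,0.1,0],[0,2.5,0.2,0],[0,3.5,0.3,0],[0,3.5,0.3,0]]]'; python3 -m handwheel '[[[0,3.5,0.3,0],[0,3.5,0.3,0],[0,3.5,0.3,0],[0,3,0.3,0],[0,2,0.27,0],[0,1,0,0],[0,0,0,0],[0,0,0,0]]]';python3 -m handwheel '[[[0,0,0,0],[0,0,0,0]]]'
python3 - <<'E'
from plant import bot
from h import *
o=bot.get_obs();print(o["time"],np.round(o["tool_pos"],1),np.round(o["contact_force"],2),o["grip_width"])
for i,n in enumerate(("wrist","side")):
    m=bot.camera_model(n)
    p,d=bot.capture(n); cv2.imwrite(f"pics/{n}2.png",p[:,:,::-1]); np.save(f"pics/{n}2.npy",d);np.save(f"pics/{n}m2.npy",m,allow_pickle=True)
E
```

```text
time: 5.27
tool_pos: [596.4, -145.8, 164.2]
tcp_rot: [2.534, 1.57, 2.532]
contact_force: [0.6, 0.7, -2.4]
grip_width: 62.1
time: 5.93
tool_pos: [611.3, 17.9, 164.3]
tcp_rot: [-2.673, 1.57, -2.672]
contact_force: [0.1, 0.2, -0.7]
grip_width: 61.9
time: 6.1
tool_pos: [611.6, 16.4, 164.6]
tcp_rot: [-2.376, 1.57, -2.378]
contact_force: [0.5, -0.3, -1.3]
grip_width: 62.0
6.1 [611.6  16.4 164.6] [ 0.54 -0.33 -1.32] 61.996566026138424
```

View pics/wrist2.png

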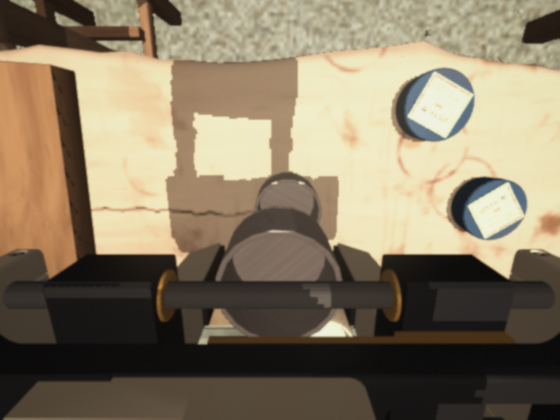

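View pics/side2.png

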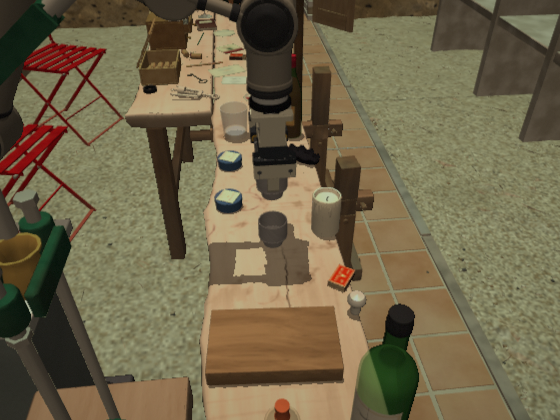

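The wrist view shows the held beaker's rim around (280,275), with the lower beaker's rim peeking out at (288,200). The side view shows the lower beaker at (273,228). Next I measure the offset.

Run:
```python
from h import *
for n in ("wrist","side"):
    m=np.load(f"pics/{n}m2.npy",allow_pickle=True).item(); P=cloud(m,np.load(f"pics/{n}2.npy")).reshape(-1,3)
    for z,c,w in ((196,(611.6,16.4),6),(62,(612,24),6)):
        s=P[(abs(P[:,2]-z)<w)&(np.hypot(P[:,0]-c[0],P[:,1]-c[1])<40)]
        if len(s)<10: print(n,z,"few");continue
        f=least_squares(lambda q:np.clip(abs(np.hypot(s[:,0]-q[0],s[:,1]-q[1])-29.5),0,8),c,loss='soft_l1')
        e,r=cv2.minEnclosingCircle(s[:,:2].astype(np.float32))
        print(n,z,len(s),"ring",f.x.round(1),"enc",np.round(e,1),round(r,1),"zmax",np.percentile(s[:,2],95).round(1),"x",np.percentile(s[:,0],[1,99]).round(1),"y",np.percentile(s[:,1],[1,99]).round(1))
```

```text
wrist 196 3205 ring [609.6  16. ] enc [602.7  16.4] 38.2 zmax 198.4 x [580.1 638.8] y [-20.3  53.2]
wrist 62 444 ring [611.   23.8] enc [609.9  24.2] 30.7 zmax 63.6 x [580.7 619.9] y [-6.2 54. ]
side 196 few
side 62 216 ring [613.1  24.1] enc [613.9  25.2] 32.7 zmax 65.5 x [582.9 642.3] y [-5.8 55.3]
```

```bash
python3 -m handwheel '[[[0,0.78,0.12,0],[0,0,0,0],[2,0,0,0],[2.5,0,0,0],[1.8,0,0,0],[0,0,0,0],[0,0,0,0]]]';  python3 -m handwheel '[[[0.5,0,0,0],[0.4,0,0,0],[0,0,0,0],[0,0,0,0]]]'
```

```text
time: 6.78
tool_pos: [612.5, 25.9, 101.2]
tcp_rot: [3.002, 1.569, 3.002]
contact_force: [0.5, 0.1, -0.4]
grip_width: 62.0
time: 7.12
tool_pos: [613.1, 25.8, 93.2]
tcp_rot: [0.008, 1.57, 0.009]
contact_force: [0.5, -0.3, 0.1]
grip_width: 62.1
```

```bash
python3 -m handwheel '[[[0,-0.15,0,0],[0,0,0,0],[0.5,0,0,0],[0.5,0,0,0],[0,0,0,0],[0,0,0,0]]]';  python3 -m handwheel '[[[0.4,0,0,0],[0.3,0,0,0],[0,0,0,0],[0,0,0,0]]]'
```

```text
time: 7.62
tool_pos: [612.5, 24.3, 82.1]
tcp_rot: [2.973, 1.57, 2.974]
contact_force: [-0.3, 0.1, -1.0]
grip_width: 62.2
time: 7.95
tool_pos: [612.7, 24.3, 75.4]
tcp_rot: [2.869, 1.57, 2.87]
contact_force: [0.4, -0.6, -0.2]
grip_width: 61.9
```

```bash
python3 -m handwheel '[[[0.15,0,0,0],[0.1,0,0,0],[0,0,0,0],[0,0,0,0]]]';  python3 -m handwheel '[[[0.1,0,0,0],[0,0,0,0],[0,0,0,0]]]'
```

```text
time: 8.28
tool_pos: [612.9, 24.3, 73.2]
tcp_rot: [1.213, 1.571, 1.213]
contact_force: [-0.1, -0.4, -0.8]
grip_width: 62.0
time: 8.53
tool_pos: [613.2, 24.2, 72.6]
tcp_rot: [0.03, 1.57, 0.031]
contact_force: [0.0, 0.1, 1.5]
grip_width: 62.2
```

```bash
python3 -m handwheel '[[[0.1,0,0,0],[0,0,0,0]]]';  python3 -m handwheel '[[[0,0,0,0],[0,0,0,0],[0,0,0,0],[0,0,0,0],[0,0,0,0]]]' 1; python3 -m handwheel '[[[-1,0,0,0],[-2.5,0,0,0],[-3.5,0,0,0],[-3.5,0,0,0],[-3,0,0,0],[0,1.5,-1,0],[0,2.5,-1.5,0],[0,2,-1.5,0]]]'
python3 - <<'E'
from plant import bot
from h import *
o=bot.get_obs();print(o["time"],np.round(o["tool_pos"],1),np.round(o["contact_force"],2),o["grip_width"])
for i,n in enumerate(("wrist","side")):
    m=bot.camera_model(n)
    p,d=bot.capture(n); cv2.imwrite(f"pics/{n}3.png",p[:,:,::-1])
    P=cloud(m,d).reshape(-1,3); s=P[(P[:,2]>85)&(P[:,2]<125)&(np.hypot(P[:,0]-612,P[:,1]-24)<45)]
    print(n,len(s),np.percentile(s[:,2],[50,90,98]).round(1),s.mean(0).round(1))
    if n=="wrist":
      for c in ((620,239.5),(518.5,168),(525.5,347.5)):
        s=P[(abs(P[:,2]-28)<5)&(np.hypot(P[:,0]-c[0],P[:,1]-c[1])<45)]
        if len(s)>20: print(c,len(s),cv2.minEnclosingCircle(s[:,:2].astype(np.float32)))
E
```

```text
time: 8.7
tool_pos: [613.4, 24.3, 72.5]
tcp_rot: [-0.026, 1.569, -0.026]
contact_force: [-2.7, 0.4, 6.7]
grip_width: 61.7
time: 9.12
tool_pos: [612.8, 24.3, 70.9]
tcp_rot: [2.89, 1.57, 2.891]
contact_force: [0.1, 0.0, -0.4]
grip_width: 89.7
time: 9.78
tool_pos: [572.7, 84.9, 207.6]
tcp_rot: [0.247, 1.569, 0.246]
contact_force: [-0.9, 0.4, -0.5]
grip_width: 92.0
9.7833 [572.7  84.9 207.6] [-0.93  0.37 -0.54] 91.9928158007098
wrist 1232 [ 99.9 105.  105.6] [611.1  29.1  98.2]
(620, 239.5) 2203 ((619.7642211914062, 239.14991760253906), 33.17695999145508)
(518.5, 168) 2810 ((517.4972534179688, 166.4574737548828), 32.96198654174805)
(525.5, 347.5) 2861 ((522.8284912109375, 347.0640869140625), 33.9266242980957)
side 519 [ 97.4 105.6 107.1] [614.   23.1  96.9]
```

View pics/side3.png

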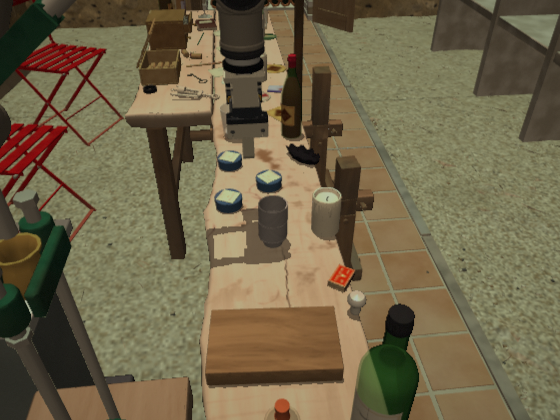

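View pics/wrist3.png

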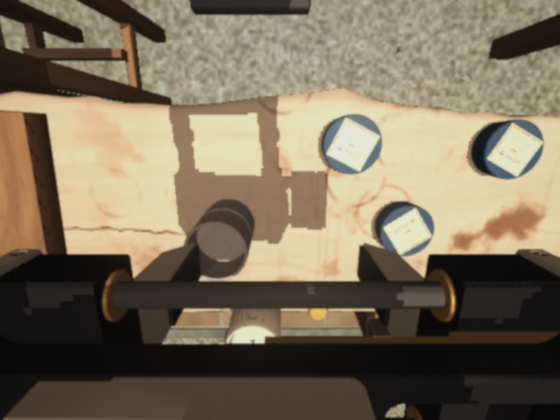

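The nested pair stands upright at side-view (272,222). Its rim measures 105 mm (seated should be 104), and the board is empty. The wrist view shows the tins at (352,143), (508,149) and (405,230). Nearest tin first.

```bash
python3 -m handwheel '[[[0,2,-1.3,0],[0,3,-2.0,0],[0,2.2,-1.5,0],[0.5,1,-0.67,0],[3,0,0,0],[3.5,0,0,0],[3.5,0,0,0],[3,0,0,0]]]';  python3 -m handwheel '[[[2,0,0,0],[0,0,0,0],[0,0,0,0],[0,0,0,0]]]'
```

```text
time: 10.55
tool_pos: [518.3, 165.6, 69.5]
tcp_rot: [-1.102, 1.57, -1.102]
contact_force: [0.5, 0.8, 0.0]
grip_width: 92.1
time: 10.88
tool_pos: [519.5, 166.1, 52.6]
tcp_rot: [0.131, 1.568, 0.131]
contact_force: [0.7, 0.4, 0.3]
grip_width: 91.8
```

```bash
python3 -m handwheel '[[[2,0.1,-0.1,0],[1.7,0,0,0],[0.8,0,0,0],[0,0,0,0],[0,0,0,0]]]';  python3 -m handwheel '[[[0,0,0,0],[0,0,0,0],[0,0,0,0],[0,0,0,0],[0,0,0,0],[0,0,0,0]]]' 0; python3 -m handwheel '[[[-1,0,0,0],[-2,0,0,0],[-2.5,0,0,0],[-2,0,0,0],[-1,0,0,0],[0,0,0,0],[0,0,0,0],[0,0,0,0]]]'; for i in 1 2 3; do python3 -m handwheel '[[[0,0,0,0],[0,0,0,0]]]' | grep -E 'force|width|pos'; done
```

```text
time: 11.3
tool_pos: [518.0, 167.3, 7.3]
tcp_rot: [0.186, 1.569, 0.186]
contact_force: [-0.0, 0.4, 0.7]
grip_width: 92.0
time: 11.8
tool_pos: [517.4, 167.4, 6.6]
tcp_rot: [0.365, 1.57, 0.365]
contact_force: [-0.5, 1.5, 3.1]
grip_width: 61.8
time: 12.47
tool_pos: [516.3, 167.1, 90.1]
tcp_rot: [-2.996, 1.569, -2.996]
contact_force: [-0.6, -0.6, -0.6]
grip_width: 62.1
tool_pos: [516.5, 167.1, 90.0]
contact_force: [0.5, -1.2, -0.1]
grip_width: 62.1
tool_pos: [516.9, 167.2, 90.7]
contact_force: [0.1, 0.0, -1.0]
grip_width: 62.2
tool_pos: [517.1, 167.3, 91.1]
contact_force: [-0.7, -0.2, -0.7]
grip_width: 62.0
```

Run:
```python
from plant import bot
from h import *
o=bot.get_obs();print(o["time"],np.round(o["tool_pos"],1),np.round(o["contact_force"],2),o["grip_width"])
for i,n in enumerate(("wrist","side")):
    m=bot.camera_model(n)
    p,d=bot.capture(n); cv2.imwrite(f"pics/{n}4.png",p[:,:,::-1])
    P=cloud(m,d).reshape(-1,3); s=P[(P[:,2]>80)&(P[:,2]<125)&(np.hypot(P[:,0]-517,P[:,1]-167)<45)]
    print(n,len(s),np.percentile(s[:,2],[2,50,98]).round(1),np.percentile(s[:,0],[1,99]),np.percentile(s[:,1],[1,99]))
```

```text
12.9667 [517.1 167.3  91.1] [-0.69 -0.23 -0.72] 62.038747955981265
wrist 10253 [ 91.6 112.7 121.8] [484.76295195 546.66972599] [125.99856955 207.94519899]
side 224 [ 88.4 103.2 115.6] [488.25811537 549.9622771 ] [123.29905703 162.02784177]
```

View pics/wrist4.png

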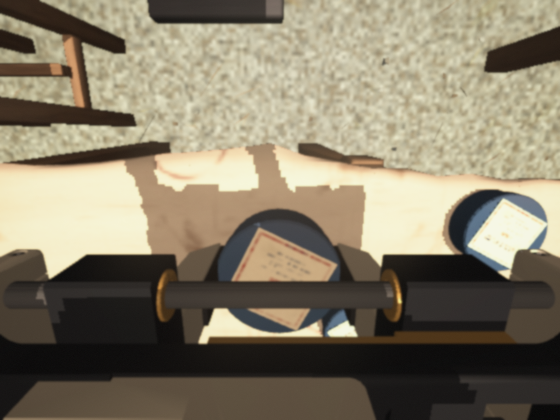

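View pics/side4.png

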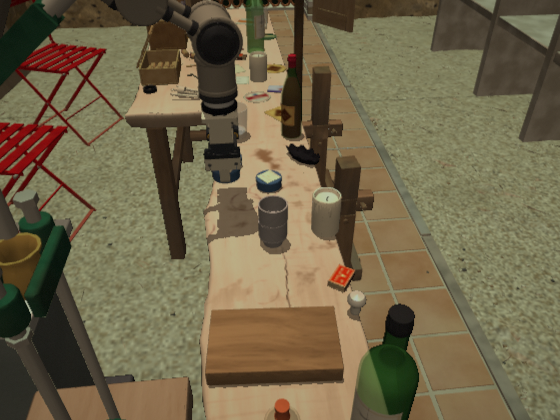

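```bash
python3 -m handwheel '[[[-2.5,0,0,0],[-3.5,0,0,0],[-2,-1.5,0.4,0],[0,-2.8,0.7,0],[0,-3.6,0.9,0],[0,-3.6,0.9,0],[0,-3.6,0.9,0],[0,-3.6,0.9,0]]]'; python3 -m handwheel '[[[0,-3.6,0.9,0],[0,-3.6,0.9,0],[0,-3.6,0.9,0],[0,-3.6,1,0],[0,-3.6,1,0],[0,-3,0.9,0],[0,-2,0.5,0],[0,0,0,0]]]';python3 -m handwheel '[[[0,0,0,0],[0,0,0,0]]]'
```

```text
time: 13.73
tool_pos: [564.3, -21.3, 171.4]
tcp_rot: [0.1, 1.57, 0.101]
contact_force: [1.3, 0.7, -0.6]
grip_width: 62.2
time: 14.4
tool_pos: [625.3, -254.5, 170.4]
tcp_rot: [-1.398, 1.569, -1.402]
contact_force: [0.1, 0.7, -1.5]
grip_width: 62.0
time: 14.57
tool_pos: [625.0, -249.0, 170.9]
tcp_rot: [2.175, 1.57, 2.175]
contact_force: [-0.9, -0.2, -0.2]
grip_width: 61.9
```

```bash
python3 -m handwheel '[[[2,-0.5,0.2,0],[3.3,-0.3,0,0],[3.5,0,0,0],[2.2,0,0,0],[0.8,0,0,0],[0,0,0,0],[0,0,0,0]]]';python3 -m handwheel '[[[0,0,0,0],[0,0,0,0]]]'
```

```text
time: 15.15
tool_pos: [628.0, -257.1, 54.4]
tcp_rot: [-0.386, 1.569, -0.385]
contact_force: [-0.0, 0.4, -0.1]
grip_width: 62.0
time: 15.32
tool_pos: [628.5, -258.1, 55.7]
tcp_rot: [-0.48, 1.567, -0.479]
contact_force: [-0.1, -0.0, -1.0]
grip_width: 62.2
```

```bash
python3 -m handwheel '[[[0.8,0,0,0],[0.4,0,0,0],[0,0,0,0],[0,0,0,0]]]';python3 -m handwheel '[[[0.1,0,0,0],[0,0,0,0]]]';python3 -m handwheel '[[[0.1,0,0,0],[0,0,0,0]]]'
```

```text
time: 15.65
tool_pos: [627.4, -257.8, 41.2]
tcp_rot: [-0.253, 1.57, -0.253]
contact_force: [0.6, 0.5, -0.7]
grip_width: 61.9
time: 15.82
tool_pos: [627.4, -257.8, 41.0]
tcp_rot: [-0.514, 1.57, -0.514]
contact_force: [-2.0, 0.7, 4.7]
grip_width: 62.5
time: 15.98
tool_pos: [627.4, -257.9, 40.9]
tcp_rot: [-0.606, 1.57, -0.606]
contact_force: [-3.9, 1.7, 10.4]
grip_width: 62.6
```

```bash
python3 -m handwheel '[[[-0.1,0,0,0],[0,0,0,0],[0,0,0,0],[0,0,0,0],[0,0,0,0]]]' 1; python3 -m handwheel '[[[-1.5,0,0,0],[-3.5,0,0,0],[-3.8,0,0,0],[-3.5,0,0,0],[-1.2,1.5,0,0],[0,3,0,0],[0,3.8,-0.1,0],[0,4,-0.1,0]]]';python3 -m handwheel '[[[0,4,-0.1,0],[0,4,-0.1,0],[0,4,-0.1,0],[0,4,-0.1,0],[0,4,-0.1,0],[0,4,-0.1,0],[0,4,0,0],[0,4,0,0]]]';python3 -m handwheel '[[[0,3,0,0],[0,1.6,0,0],[0,0,0,0],[0,0,0,0]]]'
python3 - <<'E'
from plant import bot
from h import *
o=bot.get_obs();print(o["time"],np.round(o["tool_pos"],1))
for i,n in enumerate(("wrist","side")):
    m=bot.camera_model(n)
    p,d=bot.capture(n); cv2.imwrite(f"pics/{n}5.png",p[:,:,::-1])
    P=cloud(m,d).reshape(-1,3)
    for c,z in (((620,239.5),28),((525.5,347.5),28),((627,-258),63)):
        s=P[(abs(P[:,2]-z)<6)&(np.hypot(P[:,0]-c[0],P[:,1]-c[1])<45)]
        if len(s)>20: print(n,c,len(s),cv2.minEnclosingCircle(s[:,:2].astype(np.float32)),np.percentile(s[:,2],[5,95]))
E
```

```text
time: 16.4
tool_pos: [627.1, -257.6, 39.8]
tcp_rot: [2.456, 1.57, 2.456]
contact_force: [0.5, -0.2, 0.7]
grip_width: 89.5
time: 17.07
tool_pos: [624.7, -134.0, 174.9]
tcp_rot: [1.778, 1.571, 1.776]
contact_force: [0.0, 0.9, 0.4]
grip_width: 92.0
time: 17.73
tool_pos: [618.3, 187.5, 174.8]
tcp_rot: [3.112, 1.57, 3.112]
contact_force: [1.6, 0.5, -0.1]
grip_width: 91.8
time: 18.07
tool_pos: [618.7, 231.5, 174.6]
tcp_rot: [-2.376, 1.57, -2.374]
contact_force: [-0.1, -0.3, 0.6]
grip_width: 91.8
18.0667 [618.7 231.5 174.6]
wrist (620, 239.5) 2937 ((620.0282592773438, 239.62042236328125), 32.94583511352539) [26.94942288 29.69195584]
wrist (525.5, 347.5) 3873 ((523.784912109375, 347.19329833984375), 33.20686340332031) [26.73857537 29.75999972]
side (620, 239.5) 348 ((621.928955078125, 238.7916259765625), 34.64780044555664) [24.3874527  32.12083206]
side (525.5, 347.5) 303 ((525.1409912109375, 346.570068359375), 35.46609878540039) [23.62422764 32.2651039 ]
side (627, -258) 1072 ((629.64892578125, -257.38861083984375), 33.763038635253906) [60.47816556 66.48303492]
```

View pics/side5.png

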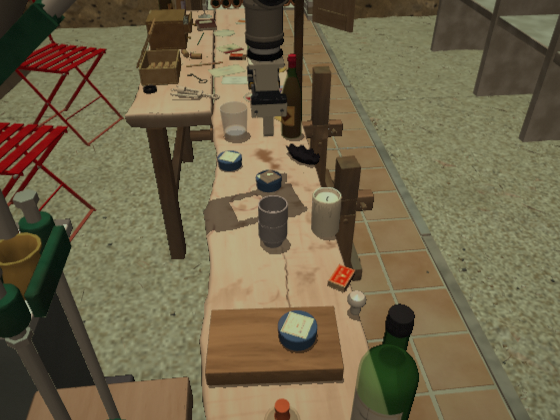

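The first tin sits flat on the board at side-view (297,328). Now tin 2 at (268,181).

```bash
python3 -m handwheel '[[[1.5,0.6,0.15,0],[3.2,0.15,0,0],[3.5,0,0,0],[3.2,0,0,0],[1.2,0,0,0],[0,0,0,0],[0,0,0,0]]]';python3 -m handwheel '[[[0,0,0,0]]]'
```

```text
time: 18.75
tool_pos: [621.4, 237.7, 49.9]
tcp_rot: [0.172, 1.57, 0.171]
contact_force: [-0.6, -0.1, 1.4]
grip_width: 91.8
time: 18.83
tool_pos: [622.4, 238.5, 51.7]
tcp_rot: [0.252, 1.567, 0.252]
contact_force: [0.6, 0.9, 0.3]
grip_width: 92.2
```

```bash
python3 -m handwheel '[[[2,0.1,-0.15,0],[1.7,0,0,0],[0.8,0,0,0],[0,0,0,0],[0,0,0,0]]]';  python3 -m handwheel '[[[0,0,0,0],[0,0,0,0],[0,0,0,0],[0,0,0,0],[0,0,0,0],[0,0,0,0]]]' 0; python3 -m handwheel '[[[-1,0,0,0],[-2,0,0,0],[-2.5,0,0,0],[-2,0,0,0],[-1,0,0,0],[0,0,0,0],[0,0,0,0],[0,0,0,0]]]'; for i in 1 2 3; do python3 -m handwheel '[[[0,0,0,0],[0,0,0,0]]]' | grep -E 'force|width|pos'; done
```

```text
time: 19.25
tool_pos: [619.9, 239.9, 5.6]
tcp_rot: [0.289, 1.569, 0.289]
contact_force: [-0.5, 0.4, 0.3]
grip_width: 91.6
time: 19.75
tool_pos: [619.3, 240.0, 4.7]
tcp_rot: [0.488, 1.57, 0.488]
contact_force: [0.2, 0.1, 2.7]
grip_width: 62.2
time: 20.42
tool_pos: [618.0, 239.5, 87.5]
tcp_rot: [-2.913, 1.568, -2.913]
contact_force: [-0.3, -0.1, -4.0]
grip_width: 61.8
tool_pos: [618.4, 239.6, 87.7]
contact_force: [-0.6, 0.3, -4.4]
grip_width: 62.2
tool_pos: [618.9, 239.7, 88.5]
contact_force: [0.7, 0.3, -4.1]
grip_width: 62.2
tool_pos: [619.1, 239.8, 89.1]
contact_force: [0.2, 0.6, -4.2]
grip_width: 62.4
```

About -4.2 N, so roughly 425 g: this is the heavy one. I'll put it back and heft the third.

```bash
python3 -m handwheel '[[[1.5,0,0,0],[3,0,0,0],[2.2,0,0,0],[1,0,0,0],[0,0,0,0],[0,0,0,0],[0,0,0,0]]]';python3 -m handwheel '[[[0,0,0,0]]]'
```

```text
time: 21.5
tool_pos: [620.4, 240.1, 14.0]
tcp_rot: [0.278, 1.568, 0.279]
contact_force: [0.3, 0.1, -4.7]
grip_width: 62.1
time: 21.58
tool_pos: [620.4, 240.1, 14.2]
tcp_rot: [0.267, 1.567, 0.268]
contact_force: [-0.1, -0.4, -3.7]
grip_width: 62.3
```

```bash
python3 -m handwheel '[[[0.6,0,0,0],[0.2,0,0,0],[0,0,0,0],[0,0,0,0]]]';python3 -m handwheel '[[[0.1,0,0,0],[0,0,0,0],[0,0,0,0]]]'
```

```text
time: 21.92
tool_pos: [619.4, 239.9, 4.7]
tcp_rot: [0.348, 1.57, 0.348]
contact_force: [0.3, -0.5, -1.5]
grip_width: 62.0
time: 22.17
tool_pos: [619.4, 239.9, 4.6]
tcp_rot: [0.275, 1.57, 0.275]
contact_force: [-2.7, -0.7, 5.7]
grip_width: 62.4
```

```bash
python3 -m handwheel '[[[0,0,0,0],[0,0,0,0],[0,0,0,0],[0,0,0,0],[0,0,0,0]]]' 1; python3 -m handwheel '[[[-1.5,0,0,0],[-3,0,0,0],[-3,0,0,0],[-1,1.5,-1.3,0],[0,3,-2.6,0],[0,3,-2.7,0],[0,2.3,-2.1,0],[0,0.9,-0.8,0]]]';python3 -m handwheel '[[[0,0,0,0],[0,0,0,0],[0,0,0,0]]]'
```

```text
time: 22.58
tool_pos: [619.2, 239.8, 3.1]
tcp_rot: [1.046, 1.571, 1.046]
contact_force: [-0.1, -0.5, -0.6]
grip_width: 89.3
time: 23.25
tool_pos: [520.9, 349.7, 88.3]
tcp_rot: [2.677, 1.569, 2.68]
contact_force: [0.4, -0.3, 0.4]
grip_width: 91.9
time: 23.5
tool_pos: [525.2, 345.9, 88.2]
tcp_rot: [-0.232, 1.57, -0.233]
contact_force: [-0.1, 0.3, -0.3]
grip_width: 91.8
```

```bash
python3 -m handwheel '[[[2,0.1,-0.05,0],[3,0,0,0],[2.2,0,0,0],[1,0,0,0],[0,0,0,0],[0,0,0,0]]]';python3 -m handwheel '[[[0,0,0,0]]]'
```

```text
time: 24.0
tool_pos: [524.6, 347.0, 6.4]
tcp_rot: [-0.234, 1.571, -0.235]
contact_force: [0.5, -0.6, 0.2]
grip_width: 92.0
time: 24.08
tool_pos: [525.1, 347.8, 7.7]
tcp_rot: [0.462, 1.568, 0.461]
contact_force: [-0.8, 0.1, 0.4]
grip_width: 91.7
```

```bash
python3 -m handwheel '[[[0.15,0,0,0],[0,0,0,0],[0,0,0,0],[0,0,0,0],[0,0,0,0],[0,0,0,0],[0,0,0,0]]]' 0; python3 -m handwheel '[[[-1,0,0,0],[-2,0,0,0],[-2.5,0,0,0],[-2,0,0,0],[-1,0,0,0],[0,0,0,0],[0,0,0,0],[0,0,0,0]]]'; for i in 1 2 3; do python3 -m handwheel '[[[0,0,0,0],[0,0,0,0]]]' | grep -E 'force|width|pos'; done
```

```text
time: 24.67
tool_pos: [523.7, 348.0, 5.1]
tcp_rot: [0.658, 1.57, 0.658]
contact_force: [-0.5, 0.2, 2.7]
grip_width: 61.9
time: 25.33
tool_pos: [522.8, 347.3, 88.4]
tcp_rot: [-2.677, 1.568, -2.676]
contact_force: [-0.6, 0.4, -1.0]
grip_width: 62.2
tool_pos: [523.0, 347.4, 88.3]
contact_force: [-0.9, 0.1, -0.8]
grip_width: 62.1
tool_pos: [523.4, 347.6, 89.1]
contact_force: [-0.2, -0.4, -0.7]
grip_width: 62.3
tool_pos: [523.6, 347.7, 89.6]
contact_force: [0.8, -0.5, -1.0]
grip_width: 61.9
```

```bash
python3 -m handwheel '[[[-2.5,0,0,0],[-3.5,0,0,0],[-2,-1.5,0,0],[0,-2.8,0,0],[0,-3.8,0.2,0],[0,-3.8,0.2,0],[0,-3.8,0.2,0],[0,-3.8,0.2,0]]]'; python3 -m handwheel '[[[0,-3.8,0.2,0],[0,-3.8,0.2,0],[0,-3.8,0.2,0],[0,-3.8,0.2,0],[0,-3.8,0.2,0],[0,-3.8,0.2,0],[0,-3.8,0.2,0],[0,-3.8,0.2,0]]]';python3 -m handwheel '[[[0,-3.8,0.2,0],[0,-3.0,0.2,0],[0,-2,0,0],[0,-1,0,0],[0,0,0,0],[0,0,0,0],[0,0,0,0]]]'
```

```text
time: 26.5
tool_pos: [531.4, 151.2, 170.0]
tcp_rot: [0.197, 1.57, 0.198]
contact_force: [0.2, -0.6, -0.7]
grip_width: 61.8
time: 27.17
tool_pos: [547.5, -153.1, 169.9]
tcp_rot: [-0.023, 1.57, -0.022]
contact_force: [0.8, -0.1, -0.4]
grip_width: 62.3
time: 27.75
tool_pos: [551.8, -247.7, 169.7]
tcp_rot: [1.889, 1.57, 1.891]
contact_force: [0.5, 0.5, -1.6]
grip_width: 61.8
```

```bash
python3 -m handwheel '[[[2,-0.4,0,0],[3.3,-0.1,0,0],[3.5,0,0,0],[2.0,0,0,0],[0.8,0,0,0],[0,0,0,0],[0,0,0,0]]]';python3 -m handwheel '[[[0,0,0,0],[0,0,0,0]]]'
```

```text
time: 28.33
tool_pos: [552.5, -253.6, 54.7]
tcp_rot: [-0.401, 1.57, -0.399]
contact_force: [-0.2, 0.9, -1.6]
grip_width: 61.9
time: 28.5
tool_pos: [552.9, -254.6, 55.7]
tcp_rot: [-0.522, 1.567, -0.521]
contact_force: [0.3, 0.3, -0.9]
grip_width: 62.6
```

```bash
python3 -m handwheel '[[[0.8,0.1,-0.1,0],[0.5,0,0,0],[0,0,0,0],[0,0,0,0]]]';python3 -m handwheel '[[[0.1,0,0,0],[0,0,0,0]]]';python3 -m handwheel '[[[0.05,0,0,0],[0,0,0,0]]]'
```

```text
time: 28.83
tool_pos: [550.5, -253.1, 40.4]
tcp_rot: [2.443, 1.57, 2.443]
contact_force: [0.0, 0.6, -0.2]
grip_width: 62.4
time: 29.0
tool_pos: [550.6, -253.2, 40.1]
tcp_rot: [2.452, 1.57, 2.452]
contact_force: [-2.5, 1.7, 2.7]
grip_width: 62.0
time: 29.17
tool_pos: [550.6, -253.2, 40.0]
tcp_rot: [2.837, 1.571, 2.837]
contact_force: [-3.2, 2.3, 6.1]
grip_width: 62.0
```

```bash
python3 -m handwheel '[[[-0.05,0,0,0],[0,0,0,0],[0,0,0,0],[0,0,0,0],[0,0,0,0]]]' 1; python3 -m handwheel '[[[-1.5,0,0,0],[-3.5,0,0,0],[-3.8,0,0,0],[-3.5,0,0,0],[-1.2,1.5,0.2,0],[0,3,0.4,0],[0,3.8,0.5,0],[0,3.9,0.6,0]]]';python3 -m handwheel '[[[0,3.9,0.6,0],[0,3.9,0.6,0],[0,3.9,0.6,0],[0,3.9,0.6,0],[0,3.9,0.6,0],[0,3.9,0.6,0],[0,3.9,0.6,0],[0,3.9,0.6,0]]]';python3 -m handwheel '[[[0,3.4,0.4,0],[0,1.6,0,0],[0,0,0,0],[0,0,0,0]]]'
python3 - <<'E'
from plant import bot
from h import *
o=bot.get_obs();print(o["time"],np.round(o["tool_pos"],1))
for i,n in enumerate(("wrist","side")):
    m=bot.camera_model(n)
    p,d=bot.capture(n); cv2.imwrite(f"pics/{n}6.png",p[:,:,::-1])
    P=cloud(m,d).reshape(-1,3)
    for c,z in (((620,239.5),28),((551,-253),63),((628,-258),63)):
        s=P[(abs(P[:,2]-z)<6)&(np.hypot(P[:,0]-c[0],P[:,1]-c[1])<37)]
        if len(s)>20: print(n,c,len(s),cv2.minEnclosingCircle(s[:,:2].astype(np.float32)),np.percentile(s[:,2],[5,95]))
E
```

```text
time: 29.58
tool_pos: [550.7, -253.2, 39.5]
tcp_rot: [2.229, 1.571, 2.229]
contact_force: [0.0, 0.6, -1.1]
grip_width: 89.6
time: 30.25
tool_pos: [567.4, -130.3, 174.7]
tcp_rot: [0.468, 1.571, 0.466]
contact_force: [0.6, 0.3, 0.4]
grip_width: 91.7
time: 30.92
tool_pos: [615.2, 183.1, 174.2]
tcp_rot: [3.093, 1.57, 3.093]
contact_force: [-0.6, -1.7, -0.8]
grip_width: 91.8
time: 31.25
tool_pos: [619.0, 231.3, 173.9]
tcp_rot: [-2.529, 1.569, -2.527]
contact_force: [0.0, -0.2, -0.7]
grip_width: 91.9
31.25 [619.  231.3 173.9]
wrist (620, 239.5) 2945 ((620.1408081054688, 239.4404754638672), 33.026363372802734) [26.9310993 29.7037917]
side (620, 239.5) 353 ((621.7684326171875, 238.81727600097656), 34.26699447631836) [23.98051342 32.11474638]
side (551, -253) 1086 ((551.9655151367188, -253.00433349609375), 33.885311126708984) [60.54605858 66.40744357]
side (628, -258) 1072 ((628.7893676757812, -256.8634033203125), 33.99571990966797) [60.96225434 66.31835614]
```

View pics/side6.png

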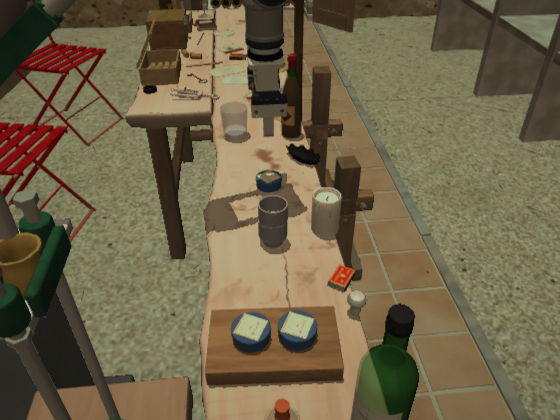

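Both light tins lie flat side by side on the board at (251,331) and (297,328). The heavy tin is at (268,181). I'll take it again, repeating the earlier approach.

```bash
python3 -m handwheel '[[[1.5,0.6,0.1,0],[3.2,0.15,0,0],[3.5,0,0,0],[3.2,0,0,0],[1.2,0,0,0],[0,0,0,0],[0,0,0,0]]]';python3 -m handwheel '[[[0,0,0,0],[0,0,0,0]]]'
```

```text
time: 31.93
tool_pos: [621.3, 237.3, 49.5]
tcp_rot: [0.082, 1.57, 0.081]
contact_force: [1.1, 0.2, 0.6]
grip_width: 91.8
time: 32.1
tool_pos: [622.2, 238.3, 51.4]
tcp_rot: [0.26, 1.566, 0.26]
contact_force: [0.4, -0.2, 0.3]
grip_width: 91.7
```

```bash
python3 -m handwheel '[[[2,0.1,-0.12,0],[1.7,0,0,0],[0.8,0,0,0],[0,0,0,0],[0,0,0,0]]]';  python3 -m handwheel '[[[0,0,0,0],[0,0,0,0],[0,0,0,0],[0,0,0,0],[0,0,0,0],[0,0,0,0],[0,0,0,0]]]' 0; python3 -m handwheel '[[[-1,0,0,0],[-2,0,0,0],[-3,0,0,0],[-3.5,0,0,0],[-3.5,0,0,0],[-3.5,0,0,0],[-3,0,0,0],[-2,0,0,0]]]'; python3 -m handwheel '[[[-1,0,0,0],[0,0,0,0],[0,0,0,0],[0,0,0,0],[0,0,0,0],[0,0,0,0],[0,0,0,0],[0,0,0,0]]]'; python3 -m handwheel '[[[0,0,0,0],[0,0,0,0],[0,0,0,0],[0,0,0,0],[0,0,0,0],[0,0,0,0],[0,0,0,0],[0,0,0,0]]]'
python3 - <<'E'
from plant import bot
from h import *
o=bot.get_obs();p,M=tool(o);print(o["time"],p.round(1),np.round(o["contact_force"],2),o["grip_width"],"down axis",M[:,0].round(3))
for i,n in enumerate(("wrist","side","top")):
    m=bot.camera_model(n)
    pp,d=bot.capture(n); cv2.imwrite(f"pics/{n}7.png",pp[:,:,::-1])
    P=cloud(m,d).reshape(-1,3)
    if n=="wrist":
        s=P[(abs(P[:,2]-p[2]-22)<12)&(np.hypot(P[:,0]-p[0],P[:,1]-p[1])<24)]
        A=np.c_[s[:,:2]-p[:2],np.ones(len(s))];c=np.linalg.lstsq(A,s[:,2],rcond=None)[0];print("lid plane slope deg",np.degrees(c[:2]),"z",c[2])
    if n=="side":
      for c,z in (((551,-253),63),((628,-258),63),((612,24),104),((734,55),94),((736,-195),48),((737,-107),15)):
        s=P[(abs(P[:,2]-z)<6)&(np.hypot(P[:,0]-c[0],P[:,1]-c[1])<37)]
        if len(s)>20: print(n,c,len(s),cv2.minEnclosingCircle(s[:,:2].astype(np.float32)))
E
```

```text
time: 32.52
tool_pos: [619.9, 239.4, 4.7]
tcp_rot: [0.285, 1.57, 0.285]
contact_force: [0.2, -0.2, 1.2]
grip_width: 91.5
time: 33.1
tool_pos: [619.7, 239.5, 4.2]
tcp_rot: [0.551, 1.57, 0.551]
contact_force: [-0.2, -0.0, 2.5]
grip_width: 62.3
time: 33.77
tool_pos: [619.7, 239.3, 222.6]
tcp_rot: [0.222, 1.567, 0.222]
contact_force: [1.1, -0.6, -3.1]
grip_width: 62.0
time: 34.43
tool_pos: [619.3, 239.2, 228.0]
tcp_rot: [-2.932, 1.57, -2.932]
contact_force: [-0.0, -1.2, -3.4]
grip_width: 62.1
time: 35.1
tool_pos: [619.4, 239.3, 228.8]
tcp_rot: [0.984, 1.571, 0.984]
contact_force: [-0.2, -0.3, -3.3]
grip_width: 61.9
35.1 [619.4 239.3 228.8] [-0.18 -0.32 -3.35] 61.86522884188822 down axis [ 0.  0. -1.]
lid plane slope deg [ 0.11193729 -0.12494389] z 253.22528571739448
side (551, -253) 1087 ((551.8626098632812, -252.95538330078125), 33.720176696777344)
side (628, -258) 1066 ((628.8126220703125, -257.27288818359375), 34.097469329833984)
side (612, 24) 239 ((613.8260498046875, 25.448848724365234), 33.644344329833984)
side (734, 55) 281 ((733.3479614257812, 55.432289123535156), 32.16049575805664)
side (736, -195) 167 ((747.2759399414062, -188.74179077148438), 15.516274452209473)
side (737, -107) 421 ((738.0125732421875, -108.43435668945312), 31.004831314086914)
```

View pics/side7.png

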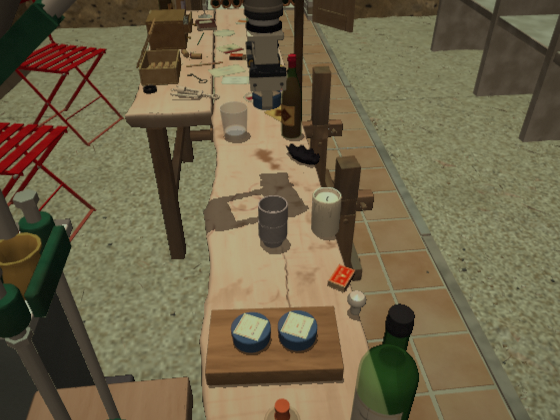

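View pics/wrist7.png

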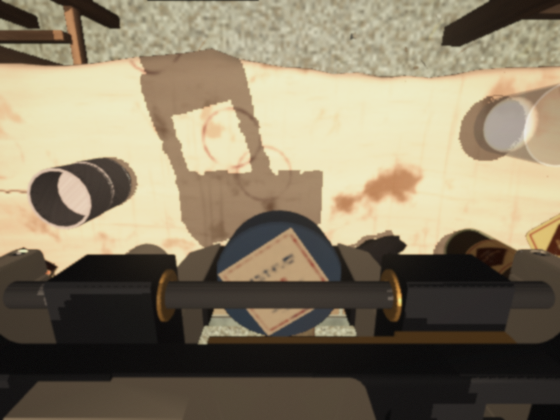

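The heavy tin is level (lid tilt about 0.1°) at wrist-view (280,272), held at 229 mm. The beaker pair, the two tins on the board and the bystanders are all in place.

```bash
python3 -c "
from plant import bot
print(bot.close_job())"
```

```text
the job is handed in; nothing more can be done
None
```

The whole job was done in the order asked and handed in at about 35 s of the 72 s allowed.

- **Beakers:** I nested the board beaker into the table beaker and left the pair standing. The rim measured 105 mm in both the wrist and side cameras, against the 104 mm a seated pair should give.
- **Hefting:** Two tins read about 0.7–0.9 N and one about 4.2 N, so the heavy one was clear. It was the second tin I lifted; I put it back, then hefted the third.
- **Light tins:** They lie flat, side by side on the board, centred at about (552, -253) and (629, -257), a gap of roughly 10 mm.
- **Heavy tin:** It is held level, with the lid tilted about 0.1°. Its underside is roughly 224 mm above the table, and it shows as touching nothing else.
- **Bystanders:** The candle and matchbox measure where they started. The stopper shows at the same pixel position; its last depth fit caught only part of it, so its position rests on the picture.

**Checks that disagreed:**
- The heavy tin read about 3.3 N on the final lift, against 4.2 N on the first. Both are far above the light tins.
- The jaws closed to about 62 mm on each tin rather than the listed 66 mm. The body may be narrower than the lid; every grip held.
- The board's long side measured along world x, not y as described. I placed the tins by the measurement.

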